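# Click the coupling case shut

### The arm

A 6-joint arm with a two-finger parallel gripper is mounted at the origin on a cart in front of the work surface, level with it; the furniture and walls round the work are solid. World frame = base frame: x ahead of the robot, y to its left, z up, the work surface at z = 0. Lengths are in m, angles in rad, forces in N, time in s.
With the tool pointing down it reaches from about 0.35 to 0.975 m from the base axis. Payload 7.1 kg.
Tool frame: the origin (TCP) lies midway between the tips of the shut fingers; the grasp point (between the pads) lies 19 mm behind it; z points along the fingers, x is the direction in which the jaws open and shut, and the axes are right-handed (so a half turn about z gives the same grasp; the last joint's range is limited). The gripper opens to 88 mm and grips with 3 to 60 N. Pads are 20 mm wide; open, the fingers measure 115 mm over their backs; the gripper's body (75 mm by 178 mm) begins 61 mm behind the grasp point.
Start: joints at [1.207, 0.423, 1.63, -0, 1.089, -0.019], TCP at [0.211, 0.588, 0.195] pointing down, gripper open.
Joint ranges: [-3, 3], [-0.9, 2.11], [0.09, 2.58], [-1.31, 4.45], [0.11, 2.69], [-2.54, 2.54]. Speed limits (rad/s): [2.39, 2.39, 3.01, 3.14, 3.14, 3.14].

### API

Orientations are given as a unit quaternion [w, x, y, z].
In Python, from station import move_pose, movel, movej, command_gripper, wait, inverse_kinematics, read_camera, camera_info, MotionError, job_done, get_time, get_joint_pos, get_qvel, get_effort, get_tcp_pos, get_ee_rot, get_ft_force, get_ft_torque, get_grip_width gives the robot as it stands. Calls block until the motion is done:
- move_pose(position, orientation): joint-space move of the TCP to a pose.
- movel(position, frame=None, v=0.15, until_force=None): straight line of the TCP; frame=None keeps the orientation; v is the mean speed in m/s. With until_force (N) it stops when the force on the tool has changed by that much, and returns True; else False.
- movej(angles): joint-space move.
- command_gripper(opening): opening from 0.0 (shut) to 1.0 (fully open); the grip force is fixed at half the most; returns when the fingers have stopped.
- wait(seconds).
- inverse_kinematics(position, orientation): joint angles nearest the present ones, or None.
- read_camera(name): name is "side" or "top" or "wrist"; returns the picture (384x512x3 uint8, red, green, blue); there is no depth.
- camera_info(name): a dict with "intrinsics" (3x3 intrinsics, pixels), "T" (4x4, takes a point from camera to world coordinates); the wrist camera has in their place "tool_from_camera" (4x4, takes a point from camera to tool coordinates, whose origin is the TCP and whose axes are the tool frame's). Camera axes: x right, y up, looking along -z (the intrinsics and any distortion apply to the point x, -y, -z); pixel columns grow to the right and rows downward; lengths in m; the calibration is good to about 2 mm. A picture is of the moment at which its call begins: read the wrist's pose just before it. camera_info takes no time and is no camera call.
A pose or a line that the arm cannot do raises MotionError and nothing moves.
- job_done(): hands the job in, once; it reports no verdict.
Readings, each from a call of its own:
- get_time(): time.
- get_joint_pos(): joint angles.
- get_qvel(): joint speeds.
- get_effort(): joint torques, N m.
- get_tcp_pos(): TCP position.
- get_ee_rot(): TCP orientation.
- get_ft_force(): force on the tool from outside, world axes, zero at the start.
- get_ft_torque(): the same for the moment, N m.
- get_grip_width(): opening from 0.0 (shut) to 1.0 (fully open).
Only numpy, scipy, OpenCV 4.12 (cv2) and the standard library are available. Lean on these libraries where they do the work, as an engineer would, in place of code of your own. Each camera call takes 0.05 s, during which the arm holds its last target. There are 200 camera calls.

### The job

Two slide-lid cases stand open on the bench. Close the one that holds the small brass air coupling: slide its cover along the rails over the opening until the spring tongue at its leading end rides up over the steel ledge and clicks down behind it. Leave the other case, with the round lid in it, open as it is.

Things in the scene. Friction and masses are not known exactly. Their poses are not given: they have to be found in the camera images.
- case_grip (a point): Centre of the black grip rib on the cover of the case with the brass coupling (stepped cylinder, 42 mm long). Rib 16 (x) x 40 (y) x 30 mm high; cover plate's top 15 mm below this point. x: level, the way the cover slides to CLOSE, roughly away from the robot; y along the rib; z up. Steel tongue 20 mm wide runs 53 to 110 mm ahead, top 11 mm below. Rail lips 38 mm either side, tops 8 mm below.
- case_cover (a joint): How far that cover is open, m; 0 = at its end stop; starts 0.055 to 0.075. The 143 x 88 mm plate is captive in rails on a dark grey 190 x 100 mm case screwed to the bench. Rib centre 57 mm above the bench. Slides with about 2 N; from 0.025 to 0.010 the tongue climbs the ledge's ramp and needs about 5 N; below 0.008 it has dropped behind the ledge and holds.
- case_tab (a joint): Angle of that cover's spring tongue, rad: 0 = lying down (before the ledge or snapped in behind it), about 0.1 = lifted on top of the ledge.
- spare_grip (a point): Centre of the same black rib on the cover of the other, alike case, which holds a round gold lid 55 mm across; same sizes and axes. To be left as it is.

How it is judged:
By the outcome, as a careful person would: the job done as asked, in the order asked, and still so for the second after the job is handed in, with the robot touching nothing.
It also fails if it takes over 29 s, if anything falls off the work surface, if the arm or the gripper's body presses on something with over 40 N, if the wrist force passes 120 N, or if a joint passes its speed limit or range.

## Working session

There is one attempt and no reset: what is moved stays moved. The work goes in short steps, each a Python script; the robot and the scene stay as the last script left them, time stands still between calls to the robot, and variables do not carry over. Pictures are saved under pics/ and viewed, about 8 in all and at most 12, crops included, and the job is handed in when it is done.

```bash
mkdir -p pics; python3 - <<'E'
from station import *
import cv2
for n in("top","side"):
    cv2.imwrite(f"pics/{n}0.png",read_camera(n)[:,:,::-1])
    i=camera_info(n);print(n,i)
print(camera_info("wrist"),get_time(),get_ee_rot())
E
```

```text
top {'intrinsics': array([[399.17731976,   0.        , 252.43689781],
       [  0.        , 399.17731976, 194.83894126],
       [  0.        ,   0.        ,   1.        ]]), 'T': array([[ 0.02517641,  0.99246441, -0.11991887,  0.46145837],
       [-0.99967996,  0.02469739, -0.00547932, -0.0097973 ],
       [-0.00247635,  0.12001844,  0.99276857,  1.02120045],
       [ 0.        ,  0.        ,  0.        ,  1.        ]])}
side {'intrinsics': array([[403.32415352,   0.        , 250.50823316],
       [  0.        , 403.32415352, 194.94223034],
       [  0.        ,   0.        ,   1.        ]]), 'T': array([[ 0.99339069,  0.06571394, -0.09410956,  0.51603811],
       [-0.11461461,  0.61217436, -0.78237206, -0.66115512],
       [ 0.00619871,  0.78798745,  0.61566009,  0.58572199],
       [ 0.        ,  0.        ,  0.        ,  1.        ]])}
{'intrinsics': array([[326.17718977,   0.        , 255.73924911],
       [  0.        , 326.17718977, 199.56487009],
       [  0.        ,   0.        ,   1.        ]]), 'tool_from_camera': array([[ 9.99999999e-01, -7.24067693e-06, -5.40709398e-05,
         4.36915545e-04],
       [-2.04555919e-05, -9.68605295e-01, -2.48603666e-01,
        -6.77912301e-02],
       [-5.05733397e-05,  2.48603667e-01, -9.68605293e-01,
        -1.88801066e-01],
       [ 0.00000000e+00,  0.00000000e+00,  0.00000000e+00,
         1.00000000e+00]])} 0.1 [ 3.92877760e-04  8.17930911e-01  5.75316049e-01 -5.60225689e-04]
```

View pics/top0.png

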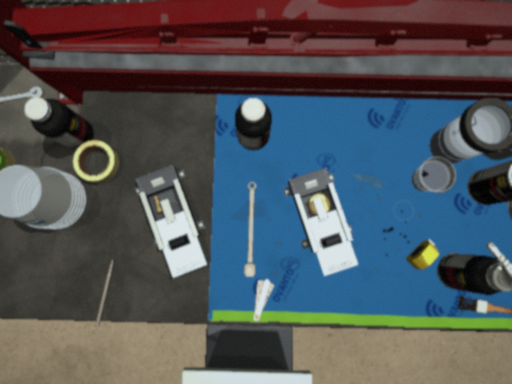

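View pics/side0.png

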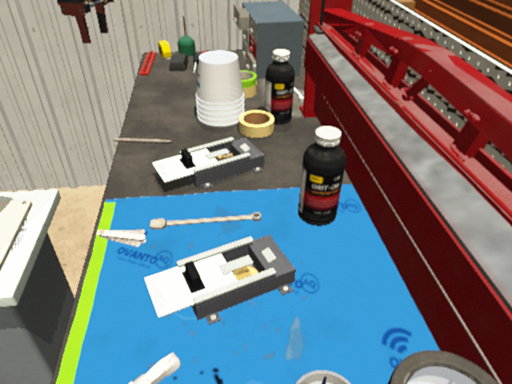

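The left case (near 170,220 in top) shows a small brownish part. The right one (near 322,220) shows something round and gold. I'll zoom in to confirm and measure the ribs.

```bash
cat > h.py <<'E'
import numpy as np, cv2
from station import *
def ray(n,u,v):
    i=camera_info(n);K=i["intrinsics"];T=i["T"]
    d=T[:3,:3]@np.array([(u-K[0,2])/K[0,0],-(v-K[1,2])/K[1,1],-1]);return T[:3,3],d
def onz(n,u,v,z):
    o,d=ray(n,u,v);return o+d*(z-o[2])/d[2]
def tri(a,b):
    (o,d),(p,e)=a,b
    t=np.linalg.lstsq(np.c_[d,-e],p-o,rcond=None)[0]
    x,y=o+t[0]*d,p+t[1]*e
    return (x+y)/2,np.linalg.norm(x-y)
E
python3 - <<'E'
from h import *
t=cv2.imread("pics/top0.png");s=cv2.imread("pics/side0.png")
r=lambda im,x,y,w,h:cv2.resize(im[y:y+h,x:x+w],(400,400*h//w),interpolation=cv2.INTER_CUBIC)
a=np.hstack([r(t,125,160,90,120),r(t,278,160,90,120)])
cv2.imwrite("pics/crop.png",a)
for n,im,box in(("topL",t,(160,225,200,256)),("topR",t,(312,225,352,256)),("sideL",s,(174,145,204,175)),("sideR",s,(180,255,220,295))):
    x0,y0,x1,y1=box;g=im[y0:y1,x0:x1].max(2)
    m=(g<60).astype(np.uint8);k,l,st,c=cv2.connectedComponentsWithStats(m)
    for j in range(1,k):
        if st[j,4]>20:
            rect=cv2.minAreaRect(np.argwhere(l==j)[:,::-1].astype(np.float32))
            print(n,c[j]+[x0,y0],st[j],rect[1:],onz(n[:-1],*(c[j]+[x0,y0]),.065))
E
```

```text
topL [178.53333333 241.85925926] [ 10  11  19  13 135] ((7.427813529968262, 18.012447357177734), 68.19859313964844) [0.45989293 0.1684848  0.065     ]
topR [330.23364486 240.44859813] [ 10  10  18  11 107] ((6.957010269165039, 17.39252471923828), 71.56504821777344) [ 0.47230972 -0.19228222  0.065     ]
sideL [186.37837838 158.65540541] [  7   4  13  19 148] ((18.335756301879883, 9.838699340820312), 63.43495178222656) [0.46076435 0.15527551 0.065     ]
sideR [192.43823529 277.39117647] [  3   7  21  30 340] ((28.55240249633789, 13.076173782348633), 65.55604553222656) [ 0.47428665 -0.21000987  0.065     ]
```

View pics/crop.png

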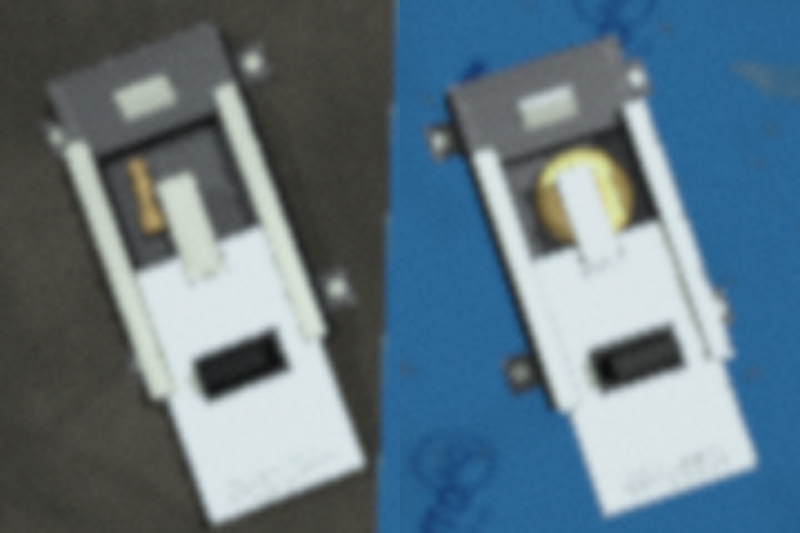

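Left is the target: it has the small stepped brass coupling at crop (145,195). Right holds the round gold lid. The left rails run from (75,145) to (160,395) and from (228,90) to (315,335) in the crop. Next I'll work out the yaw, move above the rib and look with the wrist camera.

```bash
cat >> h.py <<'E'
from scipy.spatial.transform import Rotation as R
def quat(yaw):
    x=np.array([np.cos(yaw),np.sin(yaw),0]);z=np.array([0,0,-1.]);y=np.cross(z,x)
    q=R.from_matrix(np.c_[x,y,z]).as_quat();return q[[3,0,1,2]]
def wray(u,v,p,q):
    i=camera_info("wrist");K=i["intrinsics"];T=i["tool_from_camera"]
    Rm=R.from_quat(np.asarray(q)[[1,2,3,0]]).as_matrix()
    d=Rm@T[:3,:3]@np.array([(u-K[0,2])/K[0,0],-(v-K[1,2])/K[1,1],-1]);return np.asarray(p)+Rm@T[:3,3],d
def wonz(u,v,z,p,q):
    o,d=wray(u,v,p,q);return o+d*(z-o[2])/d[2]
E
python3 - <<'E'
from h import *
f=lambda x,y,z=.049:onz("top",125+x/4.444,160+y/4.444,z)
ys=[]
for a,b in(((160,395),(75,145)),((315,335),(228,90))):
    d=f(*b)-f(*a);ys.append(np.arctan2(d[1],d[0]));print(np.linalg.norm(d),ys[-1])
print("cups",onz("top",40,195,.1))
yaw=np.mean(ys)
best=None
p=np.array([.458,.170,.20])
for y in(yaw,yaw+np.pi):
    j=inverse_kinematics(p,quat(y));print(y,j)
    if j is not None and (best is None or abs(j[5])<abs(best[1][5])):best=(y,j)
move_pose(p,quat(best[0]))
P,Q=get_tcp_pos(),get_ee_rot();im=read_camera("wrist")
print(repr(P),repr(Q),get_time());cv2.imwrite("pics/w1.png",im[:,:,::-1])
E
```

```text
0.1460708571131439 0.3802382947653216
0.14439441286510812 0.38306677931359057
cups [0.56005421 0.48958003 0.1       ]
0.3816525370394561 [ 3.31055510e-01  2.16137934e-01  1.92095136e+00 -4.44089210e-16
  1.00450336e+00 -5.05970267e-02]
3.5232451906292495 None
array([0.45806876, 0.17069298, 0.20005419]) array([-9.01710963e-05,  9.81743787e-01,  1.90208079e-01,  1.24331807e-04]) 1.9167
```

View pics/w1.png

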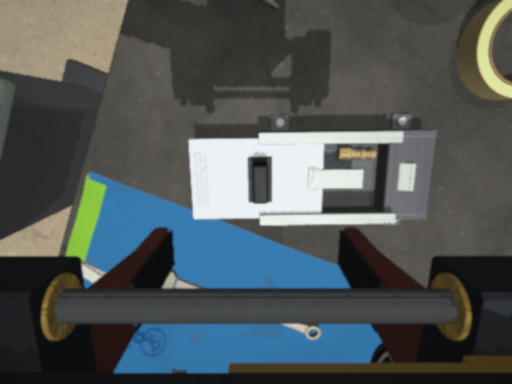

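The wrist view confirms the brass coupling at (357,154). The rib is at (260,180), the tongue at (335,178), and the rails lie at rows ~137 and ~219. I'll refine the rib centre and yaw from these.

```bash
python3 - <<'E'
from h import *
P=[0.45806876, 0.17069298, 0.20005419];Q=[-9.01710963e-05,  9.81743787e-01,  1.90208079e-01,  1.24331807e-04]
im=cv2.imread("pics/w1.png");g=im.max(2)
m=np.zeros_like(g);m[145:212,235:285]=g[145:212,235:285]<95
k,l,st,c=cv2.connectedComponentsWithStats(m)
for j in range(1,k):
    if st[j,4]>40:print(st[j],c[j])
W=lambda u,v,z:wonz(u,v,z,P,Q)
ang=lambda a,b:np.arctan2(*(b-a)[[1,0]])
# column profiles for plate edges along the long sides: plate/rail outer edges
for z,(a,b) in ((.049,((262,138),(402,137))),(.049,((262,219),(394,220)))):
    print(a,b,ang(W(*a,z),W(*b,z)),np.linalg.norm(W(*a,z)-W(*b,z)))
# rail outer edges by brightness
for rows,name in((range(120,145),"up"),(range(208,232),"lo")):
    pts=[]
    for u in range(275,390,3):
        col=g[rows.start:rows.stop,u].astype(float)
        col=np.where(col>150)[0]
        if len(col):pts.append((u,rows.start+col.mean()))
    pts=np.array(pts);vx,vy,x0,y0=cv2.fitLine(pts.astype(np.float32),cv2.DIST_HUBER,0,.01,.01).ravel()
    a,b=W(275,y0+vy/vx*(275-x0),.049),W(390,y0+vy/vx*(390-x0),.049)
    print(name,pts[[0,-1]],a,b,ang(a,b))
print(g[178,240:282]);print(g[150:212,260])
E
```

```text
[249 157  22  46 951] [259.79284963 178.94426919]
(262, 138) (402, 137) 0.38978574627825463 0.14355030689564954
(262, 219) (394, 220) 0.37474507000572643 0.14433775908216995
up [[275.  138.5]
 [389.  136.5]] [0.45950284 0.22056932 0.049     ] [0.56836539 0.26585196 0.049     ] 0.39419020175370245
lo [[275.  216.5]
 [389.  218. ]] [0.49195305 0.14326613 0.049     ] [0.60959177 0.18756363 0.049     ] 0.36013363596208453
[244 244 244 244 245 244 238 212 150  97  77  66  51  46  58  70  75  78
  78  77  77  76  76  75  73  67  58  51  61  74  89 146 216 240 244 244
 245 245 244 245 244 244]
[244 241 230 207 191 173 129  76  43  35  33  25  18  13  16  27  43  59
  70  75  75  77  76  76  75  76  76  76  77  78  79  78  78  78  78  79
  79  78  78  78  78  77  76  77  77  76  76  77  76  76  75  72  82 151
 224 242 244 244 244 244 239 222]
```

```bash
python3 - <<'E'
from h import *
P=np.array([0.45806876, 0.17069298, 0.20005419]);Q=[-9.01710963e-05,  9.81743787e-01,  1.90208079e-01,  1.24331807e-04]
W=lambda u,v,z:wonz(u,v,z,P,Q)
print("rib w/l",np.linalg.norm(W(252.5,184,.072)-W(268.5,184,.072)),np.linalg.norm(W(260.5,164.5,.072)-W(260.5,203,.072)))
c=W(260.3,183.7,.072);print("c",c)
yaw=.38;d=np.array([np.cos(yaw),np.sin(yaw),0]);n=np.array([-d[1],d[0],0])
mid=(W(330,137.5,.049)+W(330,217.3,.049))/2;print("rail width, lateral of rib vs rail mid",np.linalg.norm(W(330,137.5,.049)-W(330,217.3,.049)),(c-mid)@n)
# side view check: centre of rib projected against side ray, top ray of top face centre
print(tri(ray("top",178.5,241.9),ray("side",186.4,158.6)))
E
```

```text
rib w/l 0.01585241972377359 0.038897323602008774
c [0.46131989 0.1752111  0.072     ]
rail width, lateral of rib vs rail mid 0.08583266740206791 -0.0009496388457977678
(array([0.45979474, 0.17032245, 0.05555582]), np.float64(3.300946119964233e-05))
```

Sizes match: 15.9 x 38.9 mm, and the rib is centred between the rails to within 1 mm. Now to grip it, with the tips 8 mm above the plate.

```bash
python3 - <<'E'
from h import *
yaw=.38;q=quat(yaw)
command_gripper(.6)
move_pose([.461,.1745,.11],q)
print("hit",movel([.461,.1745,.050],v=.08,until_force=8),get_tcp_pos(),get_ft_force())
command_gripper(0)
print(get_grip_width()*88,get_tcp_pos(),get_ft_force(),get_time())
P,Q=get_tcp_pos(),get_ee_rot();print(repr(Q))
a=read_camera("wrist");b=read_camera("side")[100:240,100:320]
cv2.imwrite("pics/w2.png",np.hstack([cv2.resize(a,(400,300)),cv2.resize(b,(400,300))])[:,:,::-1])
E
```

```text
hit False [0.46134598 0.1746347  0.05031907] [ 0.22364377 -0.2588666   0.60305336]
-0.04320430695374501 [0.46098081 0.17447321 0.04998455] [ 0.21895158 -0.26965334  0.20752953] 4.8917
array([ 1.30146824e-05,  9.82003892e-01,  1.88860675e-01, -2.20310901e-05])
```

View pics/w2.png

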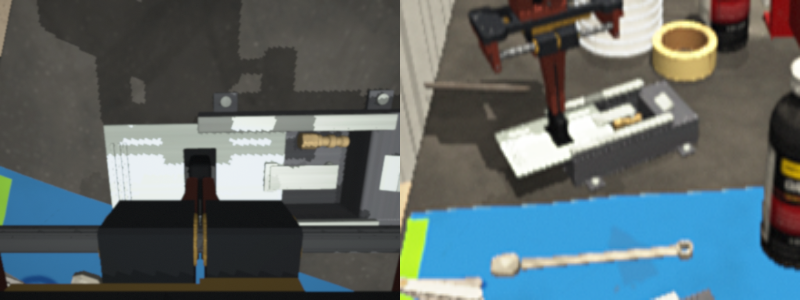

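The gripper reads fully shut, so the rib isn't between the pads. I'll take a closer look before moving.

```bash
python3 - <<'E'
from h import *
a=read_camera("wrist")[140:300,170:350];b=read_camera("side")[110:200,150:270]
cv2.imwrite("pics/w3.png",np.hstack([cv2.resize(a,(440,400),interpolation=cv2.INTER_CUBIC),cv2.resize(b,(360,400))])[:,:,::-1])
P,Q=get_tcp_pos(),get_ee_rot()
i=camera_info("wrist");T=i["tool_from_camera"];K=i["intrinsics"]
Rm=R.from_quat(np.asarray(Q)[[1,2,3,0]]).as_matrix()
def prj(X):
    c=T[:3,:3].T@(Rm.T@(np.asarray(X)-P)-T[:3,3]);return K[0,0]*c[0]/-c[2]+K[0,2],-K[1,1]*c[1]/-c[2]+K[1,2]
for X in(P,[.4613,.1752,.072],[.4613-.0074,.1752+.0186,.072],[.4613+.0074,.1752-.0186,.072]):
    u,v=prj(X);print(u,v,"crop",(u-170)*440/180,(v-140)*2.5)
E
```

```text
255.49130229859807 230.56219368904115 crop 208.97873895212862 226.40548422260287
256.44080911264484 243.3488826316682 crop 211.29975560868738 258.3722065791705
256.5127949351041 208.12524403654513 crop 211.47572095247673 170.31311009136283
256.37273153245576 276.66016531327665 crop 211.13334374600296 341.6504132831916
```

View pics/w3.png

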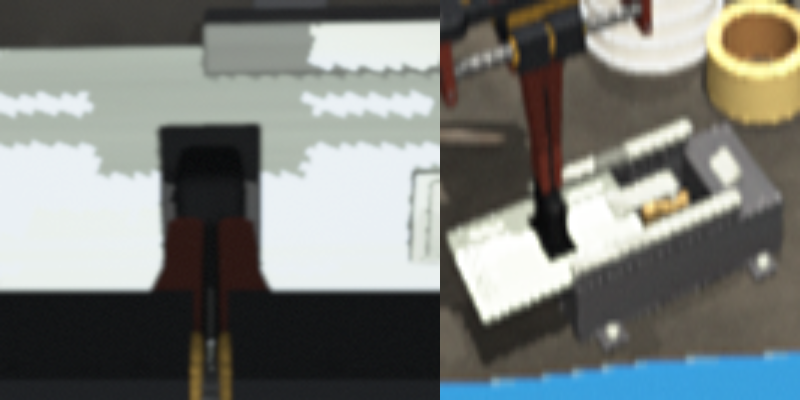

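The close view suggests the pads do straddle the rib (grey strips at crop x~170 and ~252 on either side of the rib top), which disagrees with the width reading. I'll test it with a short slide.

```bash
python3 - <<'E'
from h import *
yaw=.38;d=np.array([np.cos(yaw),np.sin(yaw),0]);P=np.array(get_tcp_pos())
f0=get_ft_force()
print("hit",movel(P+.02*d,v=.05,until_force=15));print(get_tcp_pos()-P,get_ft_force()-f0,get_ft_force()@d,get_grip_width(),get_time())
a=read_camera("wrist")[100:300,150:420];b=read_camera("side")[110:200,150:270]
cv2.imwrite("pics/w4.png",np.hstack([cv2.resize(a,(440,400)),cv2.resize(b,(360,400))])[:,:,::-1])
E
```

```text
hit False
[ 0.01861712  0.00743341 -0.00012831] [ 1.23166615 -0.17358037 -0.71303755] 0.41532394370044873 0.008067208429669263 5.6417
```

View pics/w4.png

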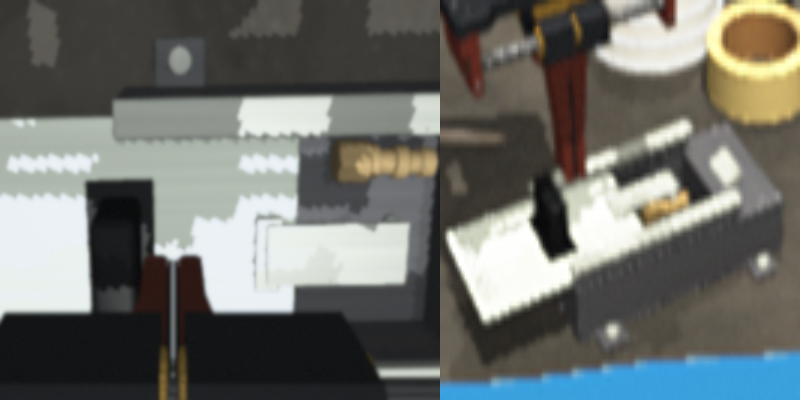

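```bash
python3 - <<'E'
from h import *
def prj(n,X):
    i=camera_info(n);K=i["intrinsics"];T=i["T"];c=T[:3,:3].T@(np.asarray(X)-T[:3,3]);return K[0,0]*c[0]/-c[2]+K[0,2],-K[1,1]*c[1]/-c[2]+K[1,2]
P=get_tcp_pos();print(P,get_joint_pos())
u,v=prj("side",P);print("tcp side",u,v,"crop",440+(u-150)*3,(v-110)*400/90)
for X in([.4613,.1752,.072],[.4613,.1752,.042],[.4687,.1566,.072],[.4539,.1938,.072]):
    u,v=prj("side",X);print(X,u,v,"crop",440+(u-150)*3,(v-110)*400/90)
    print("  top",prj("top",X))
a=read_camera("side")[110:190,150:250];b=read_camera("top")[200:280,140:220]
cv2.imwrite("pics/w5.png",np.hstack([cv2.resize(a,(500,400),interpolation=cv2.INTER_CUBIC),cv2.resize(b,(300,400))])[:,:,::-1])
E
```

```text
[0.4792285  0.18179087 0.04984831] [ 3.39342369e-01  4.87273575e-01  1.96416336e+00  2.16616055e-05
  6.90728643e-01 -4.06254944e-02]
tcp side 194.66911057447427 157.57380699497628 crop 574.0073317234228 211.43914219989455
[0.4613, 0.1752, 0.072] 186.41732905105027 151.6668237866695 crop 549.2519871531508 185.18588349630895
  top (np.float64(175.17197847784183), np.float64(241.1787959132218))
[0.4613, 0.1752, 0.042] 187.54417275092504 162.1692389735299 crop 552.6325182527751 231.86328432679954
  top (np.float64(177.56721724928536), np.float64(241.23749065321587))
[0.4687, 0.1566, 0.072] 189.50332114810496 155.65656607922352 crop 558.5099634443148 202.91807146321565
  top (np.float64(183.1766908023316), np.float64(238.22928574275264))
[0.4539, 0.1938, 0.072] 183.41865971787217 147.78997722203175 crop 540.2559791536165 167.95545432014111
  top (np.float64(167.15392446352968), np.float64(244.1332221191744))
```

View pics/w5.png

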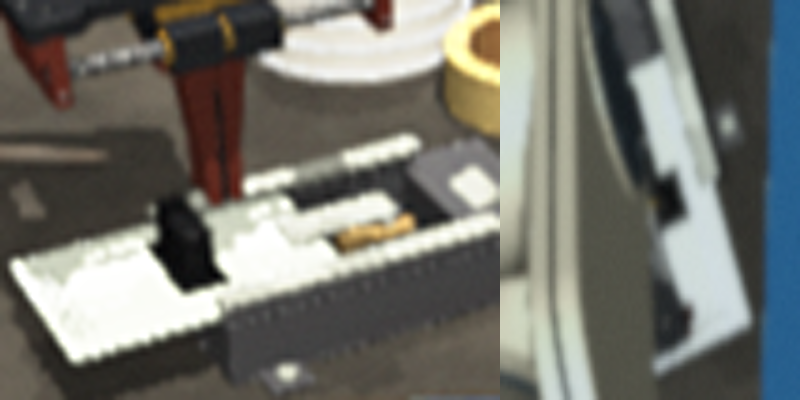

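Now the pictures disagree with the reported TCP. The side view shows the fingertip at (196,150), but the reported TCP projects to (194.7,157.6). The rib also looks too small in the wrist view, as if the tool were about 20 mm higher than reported. Closing on nothing fits that: the tips were just over the rib. A gentle touch on the plate (z=0.042) ahead of the rib will settle it.

```bash
python3 - <<'E'
from h import *
P=np.array(get_tcp_pos());yaw=.38;d=np.array([np.cos(yaw),np.sin(yaw),0])
T=P+.006*d
for z in(.044,.036,.030,.024,.018):
    h=movel([T[0],T[1],z],v=.03,until_force=4);print(z,h,get_tcp_pos(),get_ft_force())
    if h:break
a=read_camera("wrist")[100:300,150:420];b=read_camera("side")[110:200,150:270]
cv2.imwrite("pics/w6.png",np.hstack([cv2.resize(a,(440,400)),cv2.resize(b,(360,400))])[:,:,::-1])
print(get_time())
E
```

```text
0.044 False [0.48478143 0.18402142 0.04375957] [ 0.09973391 -0.43476363  0.22936369]
0.036 False [0.48455744 0.18392856 0.03573102] [-0.74403905  0.60298639 -0.32044927]
0.03 False [0.48462575 0.18394646 0.02975925] [ 0.09251758 -0.36019182  0.52702827]
0.024 False [0.48457956 0.18394617 0.02373067] [-0.10943339  0.05332316  0.03912111]
0.018 False [0.48459528 0.18394064 0.01774656] [ 0.04267557 -0.15508215 -0.40896772]
7.8333
```

View pics/w6.png

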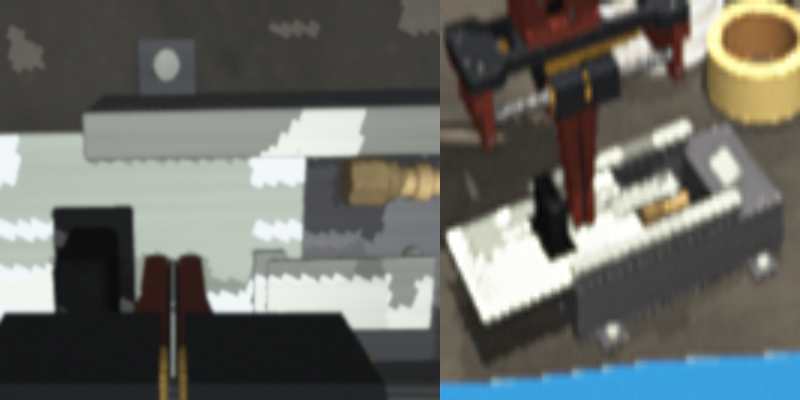

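Confirmed: the reported z is at least 24 mm too low, since there is still no contact at a reported 0.018. I'll continue down to find the plate.

```bash
python3 - <<'E'
from h import *
P=np.array(get_tcp_pos())
h=movel([P[0],P[1],-.008],v=.03,until_force=4);print(h,get_tcp_pos(),get_ft_force(),get_time())
i=camera_info("side");K=i["intrinsics"];T=i["T"]
im=read_camera("side");cv2.imwrite("pics/s7.png",im[:,:,::-1])
w=read_camera("wrist")
cv2.imwrite("pics/w7.png",np.hstack([cv2.resize(w[100:300,150:420],(440,400)),cv2.resize(im[110:200,150:270],(360,400))])[:,:,::-1])
E
```

```text
True [0.48563174 0.18434465 0.01466863] [-0.04911146 -0.41090369  4.3471175 ] 8.1833
```

View pics/w7.png

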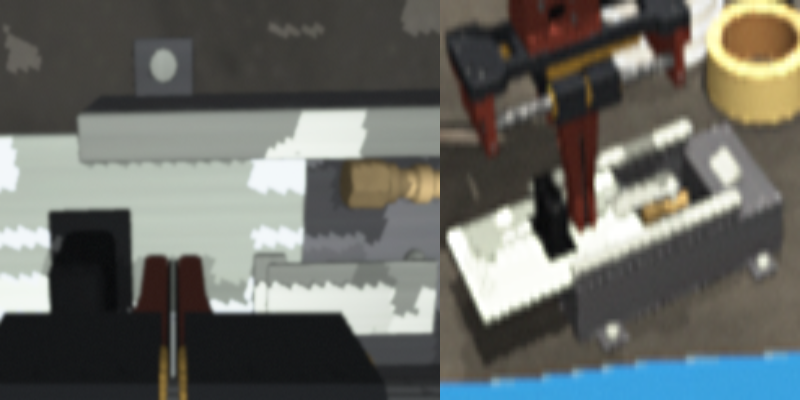

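The tips touch the plate at a reported z of 0.0147, so true z is about reported + 0.027. Next I'll locate the rib relative to the tool from this close view (rib top face at crop cols ~62–115, far end at row ~230).

```bash
python3 - <<'E'
from h import *
P=np.array(get_tcp_pos());P[2]=.042;Q=get_ee_rot();yaw=.38
d=np.array([np.cos(yaw),np.sin(yaw),0]);n=np.array([-d[1],d[0],0])
W=lambda cu,cv_,z:wonz(150+cu*270/440,100+cv_/2,z,P,Q)
for nm,X in(("ribL",W(62,270,.072)),("ribR",W(115,270,.072)),("far end top",W(88,230,.072)),("far end base",W(90,210,.042)),("rail lip inner",W(200,161,.049)),("rail outer",W(200,112,.049)),("tongue root",W(255,255,.042)),("tongue far edge",W(300,262,.046))):
    print(nm,np.round([(X-P)@d,(X-P)@n],4))
S=onz("side",197.3,160.6,.042);print("side tip-P",(S-P)@d,(S-P)@n)
w=cv2.imread("pics/w7.png").max(2);print(w[270,40:150:3]);print(w[200:300:4,90])
E
```

```text
ribL [-0.0349  0.0084]
ribR [-0.0181  0.0084]
far end top [-0.0262  0.0192]
far end base [-0.0302  0.0162]
rail lip inner [0.0098 0.0326]
rail outer [0.0096 0.0464]
tongue root [0.0312 0.002 ]
tongue far edge [0.0472 0.0011]
side tip-P -0.0022832422062852593 -0.004070086828819792
[190 167 151  96  32  22  23  21  22  21  20  23  23  24  23  22  21  21
  22  22  18  15  12  13  13  17  24  26  27  26  52 125 158 158 117  60
  48]
[197 196 145  48  32  32  33  29  18  14  14  14  15  13  15  16  18  22
  22  25  25  26  26  27  27]
```

Horizontally the estimate was right (the rib is 26 mm behind the tip, lateral error about 1 mm), so only z is off. I'll re-grasp 27 mm lower.

```bash
python3 - <<'E'
from h import *
P=np.array(get_tcp_pos());yaw=.38;q=quat(yaw);d=np.array([np.cos(yaw),np.sin(yaw),0])
c=P-.0262*d
movel([P[0],P[1],.068],v=.15)
command_gripper(.6)
movel([c[0],c[1],.068],frame=q,v=.15)
print("hit",movel([c[0],c[1],.021],v=.08,until_force=6),get_tcp_pos(),get_ft_force())
command_gripper(0)
print(get_grip_width()*88,get_tcp_pos(),get_ft_force(),get_time())
E
```

```text
hit False [0.46144456 0.17466939 0.02094621] [0.30322273 0.16548312 0.25703463]
15.93005282287643 [0.46141632 0.1746566  0.02114588] [-0.04839787 -0.08773657  1.43128209] 11.45
```

The grip width is 15.9 mm, so the rib is held. Now I'll slide it to the end stop.

```bash
python3 - <<'E'
from h import *
yaw=.38;d=np.array([np.cos(yaw),np.sin(yaw),0]);P=np.array(get_tcp_pos())
for s in(.03,.085):
    h=movel(P+s*d,v=.045,until_force=16)
    print(h,(get_tcp_pos()-P)@d,get_tcp_pos()-P,get_ft_force(),get_ft_force()@d,get_grip_width()*88,get_time())
    if h:break
E
```

```text
False 0.031105194095656562 [2.87317548e-02 1.19244686e-02 5.23160873e-06] [-1.07394124  6.35897053  1.7812892 ] 1.3613410848404532 16.23807577155021 12.2667
True 0.057072367220167466 [5.26473275e-02 2.20550137e-02 3.46337191e-05] [0.24814259 2.56127565 3.67535227] 1.1804708101541315 15.82714155176197 12.9833
```

It stopped at 57 mm, but the force has relaxed since. I'll push on to see whether that was the ledge or the end stop.

```bash
python3 - <<'E'
from h import *
yaw=.38;d=np.array([np.cos(yaw),np.sin(yaw),0]);P=np.array(get_tcp_pos())
h=movel(P+.02*d,v=.03,until_force=25)
print(h,(get_tcp_pos()-P)@d,get_tcp_pos(),get_ft_force(),get_ft_force()@d,get_grip_width()*88,get_time())
a=read_camera("wrist")[100:300,150:450];b=read_camera("side")[110:200,150:270]
cv2.imwrite("pics/w8.png",np.hstack([cv2.resize(a,(440,400)),cv2.resize(b,(360,400))])[:,:,::-1])
E
```

```text
False 0.016102166923021355 [0.52892197 0.20292257 0.02099723] [-12.92474507  -2.63858769  15.56304693] -12.981459851813735 15.944948188853973 13.875
```

View pics/w8.png

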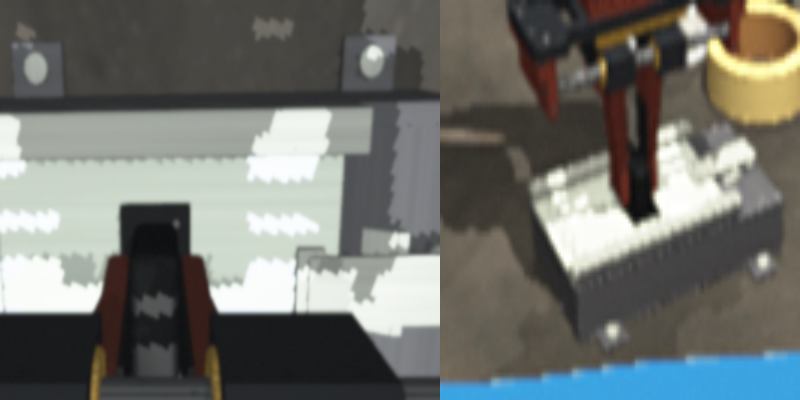

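The cover travelled 73 mm and is now blocked at 13 N, which fits the end stop. I'll release, back off and check from above.

```bash
python3 - <<'E'
from h import *
command_gripper(.6)
P=np.array(get_tcp_pos());print(P,get_ft_force())
movel([P[0],P[1],.17],v=.15)
w=read_camera("wrist")
j=get_joint_pos();movej([j[0]+.9]+list(j[1:]))
t=read_camera("top")[160:280,125:215];s=read_camera("side")[110:200,150:270]
cv2.imwrite("pics/w9.png",np.hstack([cv2.resize(w[60:240,150:420],(300,400)),cv2.resize(t,(250,400),interpolation=cv2.INTER_CUBIC),cv2.resize(s,(250,400),interpolation=cv2.INTER_CUBIC)])[:,:,::-1])
print(get_time(),get_tcp_pos(),get_ft_force())
E
```

```text
[0.53266681 0.20414192 0.02116421] [-0.11365839  0.08336699 -0.60678326]
17.8083 [0.17197215 0.5431118  0.16894608] [-0.77471906  0.60661213 -0.73442616]
```

View pics/w9.png

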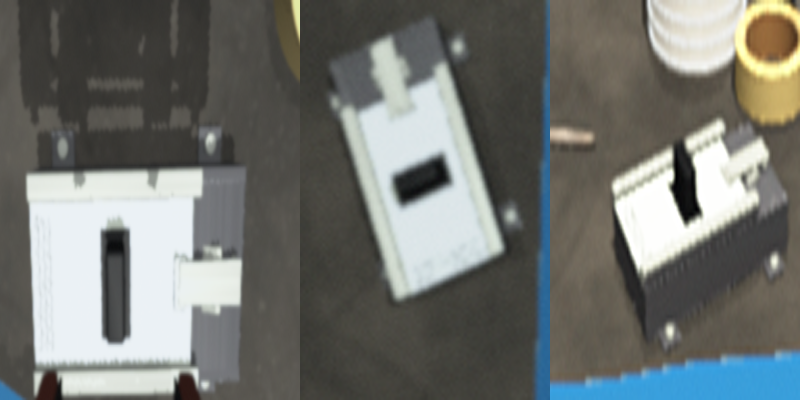

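The cover looks fully shut: the plate's rear edge is flush with the rail ends, and the tongue lies past the ledge. One numeric check of the rib's real travel, and that the other case hasn't moved.

```bash
python3 - <<'E'
from h import *
t0=cv2.imread("pics/top0.png");t=read_camera("top")[:,:,::-1]
def c(im,x0,y0,x1,y1):
    g=im[y0:y1,x0:x1].max(2);k,l,st,cc=cv2.connectedComponentsWithStats((g<60).astype(np.uint8))
    j=1+np.argmin(abs(st[1:,4]-125));return onz("top",*(cc[j]+[x0,y0]),.06),st[j]
a,_=c(t0,160,225,200,256);b,st=c(t,150,203,186,225);yaw=.38
print(b-a,st,"travel",(b-a)@[np.cos(yaw),np.sin(yaw),0],(b-a)@[-np.sin(yaw),np.cos(yaw),0])
print("spare",c(t,312,225,352,256)[0]-c(t0,312,225,352,256)[0],get_time())
E
```

```text
[0.06692131 0.02749948 0.        ] [ 10   5  18  12 133] travel 0.07234756846924857 0.000715310095165983
spare [-0.00013216  0.00039722  0.        ] 17.8583
```

```bash
python3 -c "
from station import *
job_done();print(get_time())"
```

```text
the job is handed in; nothing more can be done
the job is handed in; nothing more can be done
```

I closed the case with the brass coupling by gripping its rib and sliding the cover to the end stop. The arm was clear of everything when I handed in, with the last clock reading at 17.9 s. I had no reading of the tongue's angle, so the click is judged from the travel and the pictures.

**Cover:** Tool travel was 73 mm and the top camera shows the rib moved 72.3 mm. The cover started at most 75 mm open, so about 3 mm or less remains, inside the 8 mm where the tongue drops behind the ledge. It ended blocked at about 13 N, and the last picture shows the plate's rear edge flush with the rail ends and the tongue lying past the ledge.

**Other case:** Its rib moved less than 0.5 mm in the top view, which is measurement noise, and it is still open.

**What went wrong or disagreed:**
- **First grasp missed:** The fingers shut on nothing, passing just over the rib. The pictures put the tool higher than its reported height, and a gentle touch on the plate (about 4 N) showed the reported z was about 27 mm too low. I didn't find the cause; gripping lower by that amount gave 15.9 mm on the 16 mm rib.
- **Slide stopped early once:** The force limit halted it at 57 mm on a brief spike, probably the ledge ramp, and I pushed on to the stop.
- **Vertical force:** At the end stop there was also about 15.6 N of upward force on the tool, which was gone after I released.

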